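Load the indexing slide and lock it one hole over, in front of the lens

TASK

Stand the small round specimen mount upright and centred on the narrow pedestal of the indexing slide and let go of it. Then pull the slide's lock plunger up by its knob, slide the section along the rail to the next hole on the side of the lens post (not the flat lamp), so that the specimen stands right in front of the lens, and let the pin drop fully home in that hole. Finish while still gripping the knob, holding the pin engaged, and leave the other things on the bench where they are.

Things in the scene. Friction and masses are not known exactly. Their poses are not given: they have to be found in the camera images.
- specimen_center (a point): Centre (half-way up) of the specimen mount: an upright green resin disc, 30 mm diameter, 23 mm high, 35 g, with a metal section in its top; it starts loose on the bench, left of the slide. z axis up.
- pedestal_top (a point): Centre of the top of the steel pedestal: a narrow plain disc, 22 mm diameter, no rim, 85 mm above the bench, on a thinner stem. It stands on a flat arm of the sliding section, 95 mm from the knob towards the rail's +x (away from the robot), and moves with the section.
- knob_center (a point): Centre of the black round knob of the lock plunger: upright cylinder, 24 mm diameter, 22 mm high; its centre is 94 mm above the bench with the pin home. The sleeve's flat top is 33 mm below the knob's centre; a 20 mm wide collar ends 15 mm below it. Moves with the section, and up and down with the plunger.
- knob: The same knob; origin at the centre of its underside, 11 mm below point knob_center.
- index_rail: Fixed square aluminium tube on two dark feet, 270 mm long, its top 54 mm above the bench; origin on the bench under the tube's middle, x across the tube (away from the robot), y along the tube (to the left). Five holes in its top, 45 mm apart, along y at -90, -45, 0, 45 and 90 mm. Position and yaw vary.
- sleeve (a joint): Position (m) of the sliding grey tube section (48 mm long, with plunger, arm and pedestal) along the rail's +y; starts locked in the middle hole, 0; range -0.09 to 0.09; about 1.4 mm of play either way in a hole. Slides with about 1.5 N of friction once the pin is out.
- plunger (a joint): Lift of the lock plunger (m): 0 with the pin fully home in a hole, up to 0.014 pulled out. A spring pulls it down with 4 to 6 N. The pin clears the hole above about 0.0095 and rests at that height when it is between holes.
- lens_post: Fixed camera head on a post: grey cube with a round black lens barrel that points at the slide, 115 mm high, dark foot 56 x 50 mm; origin on the bench, x axis away from the slide, y along the rail. It stands 200 mm along +x from the rail's line, opposite the hole at rail y +45 mm or -45 mm (this varies). Behind the pedestal's row by 105 mm; the barrel's front is 24 mm nearer.
- lamp_post: Fixed lamp on the same kind of post with a flat square white panel, 120 mm high; it stands opposite the other neighbouring hole. Axes as for the lens post.
- clay_block: Bystander: loose tan block of clay, 33 x 61 x 22 mm; origin under its centre.
- slide_box: Bystander: loose shut flat box, 88 x 110 x 32 mm; origin under its centre.
Mind the look-alikes: they are no part of the job. Leave any pink look-alike of the part that bears specimen_center alone. What is shaped like the lens_post but turquoise is not meant.

How it is judged:
On the way, in this order (a step that is already met when the one before it is completed fails the run):
1. the specimen stands on the pedestal, let go, with the section still locked in the middle hole (horizontal distance between specimen_center and pedestal_top below 0.008 m and z of specimen_center in the frame of pedestal_top between 0.009 and 0.0145 m and angle between specimen_center's own z axis and vertical below 0.12 rad and contact force between the fingers and specimen below 0.05 N and value of joint sleeve between -0.006 and 0.006 m and value of joint plunger below 0.003 m), for 0.2 s.
2. the plunger is pulled up by its knob while the section is still at the middle hole (value of joint plunger above 0.006 m and contact force between the fingers and knob above 0.5 N and value of joint sleeve between -0.012 and 0.012 m), for 0.04 s.
At the end, for the whole second after the job is handed in: The specimen stands upright on the pedestal (within 8 mm of its centre), the section is in the hole opposite the lens post (pedestal within 5 mm of the lens's axis), the pin is home (plunger within 2 mm of its lowest position), all at rest, and the fingers still grip the knob with more than 1 N (horizontal distance between specimen_center and pedestal_top below 0.008 m and z of specimen_center in the frame of pedestal_top between 0.009 and 0.0145 m and angle between specimen_center's own z axis and vertical below 0.12 rad and y of pedestal_top in the frame of lens_post between -0.005 and 0.005 m and value of joint plunger below 0.002 m and contact force between the fingers and knob above 1 N and velocity of joint sleeve between -0.01 and 0.01 m/s and velocity of joint plunger between -0.01 and 0.01 m/s); the arm keeps its last pose, push and grip.
It fails at once if a bystander is moved by more than 3 cm (distance of any of clay_block, slide_box from where it was at the start of the episode above 0.03 m).
It also fails if it takes over 45 s, if anything falls off the work surface, if the arm or the gripper's body presses on something with over 40 N, if the wrist force passes 120 N, or if a joint passes its speed limit or range.

ROBOT

A 7-joint arm with a two-finger parallel gripper is mounted at the origin on a cart in front of the work surface, level with it; the furniture and walls round the work are solid. World frame = base frame: x ahead of the robot, y to its left, z up, the work surface at z = 0. Lengths are in m, angles in rad, forces in N, time in s.
With the tool pointing down it reaches from about 0.4 to 0.875 m from the base axis. Payload 19.3 kg.
Tool frame: the origin (TCP) lies between the finger pads; the fingertips stand bot.tcp_to_tips ahead of it and the grasp point (between the pads) lies 3 mm ahead of it (bot.tcp_to_tips is the distance from the TCP to the fingertips, in m); x points along the fingers, y is the direction in which the jaws open and shut, and the axes are right-handed (so a half turn about x gives the same grasp; the last joint's range is limited). The gripper opens to 85 mm and grips with 20 to 120 N. Pads are 22 mm wide; open, the fingers measure 114 mm over their backs; the gripper's body (76 mm by 85 mm) begins 54 mm behind the grasp point. The pads swing forward as they close: fully open they stand 13 mm farther back than shut.
Start: joints at [-1.259, 0.521, -0.036, 1.599, 0.021, 1.021, -0.113], TCP at [0.233, 0.58, 0.253] pointing down, gripper open.
Joint ranges: [-2.91, 2.91], [-0.3, 2.13], [-1.5, 1.42], [0.17, 2.43], [-1.26, 4.41], [0.16, 1.93], [-2.52, 2.52]. Speed limits (rad/s): [1.89, 1.89, 2.39, 2.39, 3.01, 3.01, 3.01].

INTERFACE

Orientations are given as [roll, pitch, yaw] about the fixed x, y, z axes, in that order (R = Rz(yaw) Ry(pitch) Rx(roll)).
In Python, from workcell import bot, eyes gives the robot as it stands. The module is installed in compiled form; this text tells all that it offers.
- The arm moves only by the tool step_arm, never from a script. Its argument "targets" is a list that holds one entry, the list of rows, each a list of 7 numbers: the shift along the tool's x, y, z in cm, then the turn, a rotation vector about the tool's x, y, z in rad, then the opening, from 0 (shut) to 1 (fully open). A call has 1 to 10 rows; each row is the pose to reach, as a shift and turn from the pose measured when the call began, along the tool's axes at that moment; what a row does not reach only later rows make up. A row lasts 1/10 s, in which the tool goes at most 50 mm and 8.59 degrees, less where a joint would pass 70% of its speed; a pose out of reach is approached as far as the arm can. A call with a gripper value outside its range is refused whole. The fingers move at their own pace and stop on an object; "grip_force" is the grip in N (left out, the last holds). Time passes only in rows, so rows that repeat a pose let the fingers close. It gives the time, the measured TCP pose, the force and the opening at its end, in the units of the state.
- bot.observe(): the state, without advancing time (a new reading comes with each control period).
- eyes.grab_frame(name): name is "side" or "top"; returns the picture (384x512x3 uint8, red, green, blue); there is no depth.
- eyes.get_calibration(name): a dict with "fx", "fy", "cx", "cy" (pixels), "camera_from_world" (4x4, takes a point from world to camera coordinates). Camera axes: x right, y down, z forward; pixel columns grow to the right and rows downward; lengths in m; the calibration is good to about 2 mm. A picture is of the moment at which its call begins. get_calibration takes no time and is no camera call.
- bot.job_done(): hands the job in, once; it reports no verdict.
The state is a dict: "clock": time; "qpos": joint angles; "qd": joint speeds; "joint_efforts": joint torques, N m; "position": TCP position; "tool_rot": TCP orientation; "force": force on the tool from outside, world axes, zero at the start; "moment": the same for the moment, N m; "grip_width": finger opening in m.
Only numpy, scipy, OpenCV 4.12 (cv2) and the standard library are available. Lean on these libraries where they do the work, as an engineer would, in place of code of your own. Each camera call takes 0.05 s, during which the arm holds its last target.

## Working session

There is one attempt and no reset: what is moved stays moved. The work goes in short steps, Python scripts to look and compute and a tool call to move; the robot and the scene stay as the last step left them, time stands still between calls to the robot, and variables do not carry over. Pictures are saved under pics/ and viewed, and the job is handed in when it is done.

Besides the shell and the picture viewer there is one more tool, called after "Call:" in YAML: its name, and indented under it one key for each argument. step_arm: Moves the arm, as the interface text tells. Its arguments: {"type":"object","properties":{"targets":{"type":"array","items":{"type":"array","items":{"type":"array","items":{"type":"number"}}}},"grip_force":{"type":"number"}},"required":["targets"]}

```bash
mkdir -p pics; python3 - <<'E'
from workcell import bot, eyes
import cv2, numpy as np
s=bot.observe(); print(s); print(bot.tcp_to_tips)
for n in("side","top"):
    c=eyes.get_calibration(n); print(n,c)
    cv2.imwrite(f"pics/{n}0.png",cv2.cvtColor(eyes.grab_frame(n),cv2.COLOR_RGB2BGR))
E
```

```text
{'clock': 0.0, 'qpos': array([-1.25920219,  0.52200875, -0.03629144,  1.60000755,  0.02120616,
        1.02107588, -0.11280043]), 'qd': array([-4.42462008e-04, -1.20393853e-03,  8.20306242e-04, -8.18280465e-05,
        2.63330972e-03,  1.78265986e-03,  3.22851056e-04]), 'joint_efforts': array([-1.70594376e-03, -9.27103400e+01,  1.97887748e+00, -3.69923759e+01,
        1.77088729e-02,  8.21120484e-03, -3.31246054e-05]), 'position': array([0.23280477, 0.57969261, 0.25272956]), 'tool_rot': array([-1.47916862,  1.56968175, -1.86100112]), 'force': array([0.00411927, 0.31910581, 0.41194846]), 'moment': array([-0.0205981 ,  0.01451013,  0.06750927]), 'grip_width': 0.08506908946190289}
0.022
side {'fx': 362.53811169263264, 'fy': 362.53811169263264, 'cx': 258.51557443379403, 'cy': 191.55832139536815, 'camera_from_world': array([[-0.9981745 ,  0.05804861, -0.01667416,  0.57201622],
       [ 0.03988679,  0.42628762, -0.90370787,  0.0025315 ],
       [-0.045351  , -0.90272323, -0.4278248 ,  1.08028617],
       [ 0.        ,  0.        ,  0.        ,  1.        ]])}
top {'fx': 442.96548839126575, 'fy': 442.96548839126575, 'cx': 257.1703054484442, 'cy': 185.6243399433577, 'camera_from_world': array([[ 0.00435528, -0.99987494, -0.01520299,  0.14917718],
       [-0.99928631, -0.00378125, -0.03758415,  0.57410184],
       [ 0.03752196,  0.01535582, -0.99917781,  1.30929089],
       [ 0.        ,  0.        ,  0.        ,  1.        ]])}
```

View pics/side0.png

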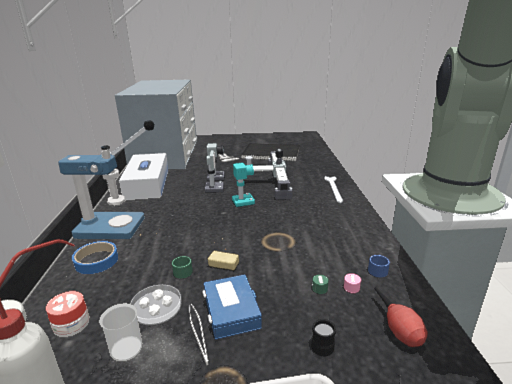

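View pics/top0.png

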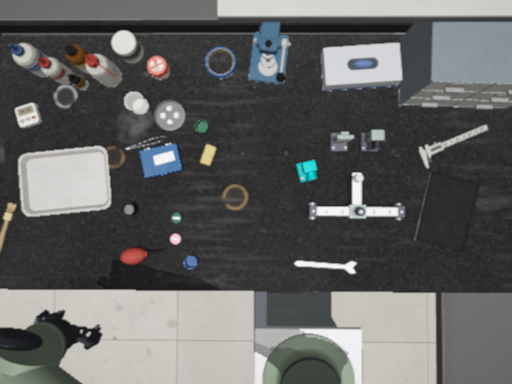

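```bash
python3 - <<'E'
import cv2, numpy as np
t=cv2.imread("pics/top0.png");s=cv2.imread("pics/side0.png")
def up(im,x0,y0,x1,y1,f,n): cv2.imwrite(n,cv2.resize(im[y0:y1,x0:x1],None,fx=f,fy=f,interpolation=cv2.INTER_CUBIC))
up(t,290,120,420,225,6,"pics/a.png")
up(t,150,110,220,270,3.7,"pics/b1.png")
up(s,190,135,310,215,6,"pics/c.png")
up(s,150,240,410,310,3,"pics/d.png")
E
```

```text
(no output)
```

View pics/a.png

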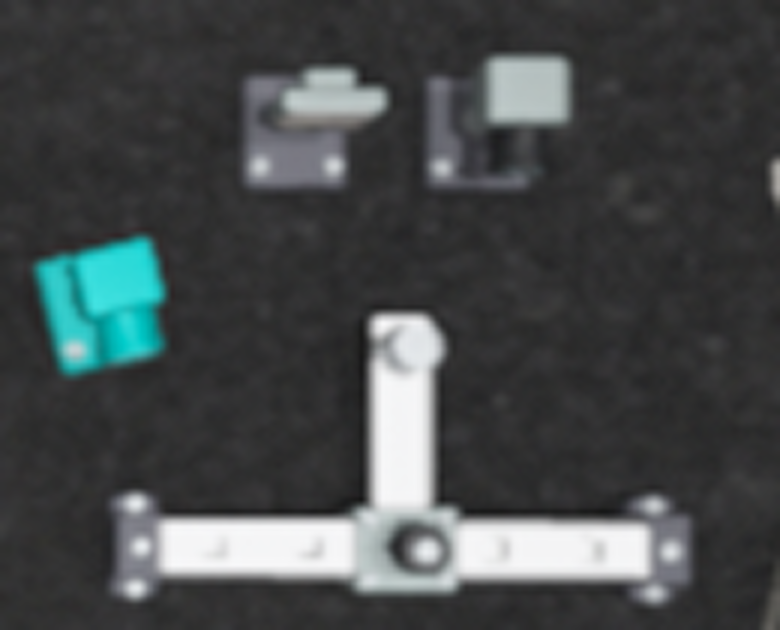

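View pics/b1.png

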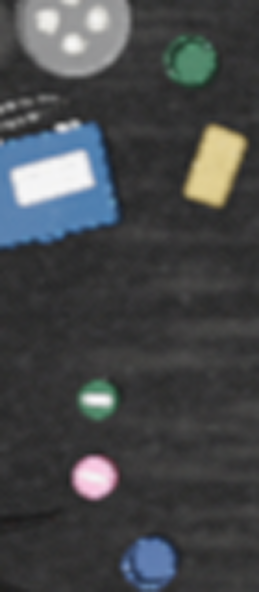

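View pics/c.png

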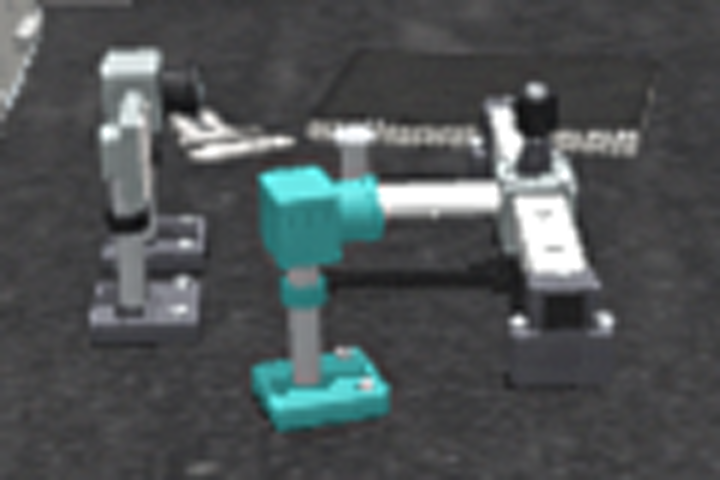

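View pics/d.png

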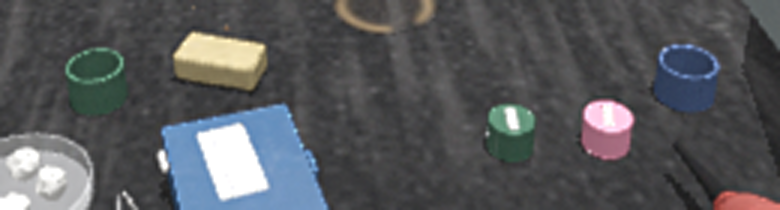

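```bash
cat > h.py <<'E'
import numpy as np, cv2
from workcell import bot, eyes
def ray(n,uv):
    c=eyes.get_calibration(n);T=c["camera_from_world"];R=T[:3,:3];o=-R.T@T[:3,3]
    d=R.T@np.array([(uv[0]-c["cx"])/c["fx"],(uv[1]-c["cy"])/c["fy"],1]);return o,d/np.linalg.norm(d)
def plane(n,uv,z):
    o,d=ray(n,uv);return o+d*(z-o[2])/d[2]
def proj(n,p):
    c=eyes.get_calibration(n);q=c["camera_from_world"]@np.append(p,1);return np.array([q[0]/q[2]*c["fx"]+c["cx"],q[1]/q[2]*c["fy"]+c["cy"]])
def tri(a,b):
    o1,d1=ray("top",a);o2,d2=ray("side",b)
    A=np.stack([d1,-d2],1);s=np.linalg.lstsq(A,o2-o1,rcond=None)[0]
    p,q=o1+s[0]*d1,o2+s[1]*d2;return (p+q)/2,np.linalg.norm(p-q)
E
cat > m.py <<'E'
from h import *
def blob(im,x0,y0,x1,y1,f):
    sub=im[y0:y1,x0:x1];h=cv2.cvtColor(sub,cv2.COLOR_BGR2HSV);m=f(h,sub).astype(np.uint8)
    n,l,st,c=cv2.connectedComponentsWithStats(m);i=1+np.argmax(st[1:,4]);return c[i]+[x0,y0],st[i],(l==i)
t=cv2.imread("pics/top0.png");s=cv2.imread("pics/side0.png")
g=lambda h,b:((h[...,0]>60)&(h[...,0]<90)&(h[...,1]>60)&(h[...,2]>40))|((b.min(2)>120))
c,st,_=blob(t,165,206,188,228,g);print("spec top",c,st,plane("top",c,.021))
c2,st2,_=blob(s,308,268,332,296,g);print("spec side",c2,st2,plane("side",c2,.0115),"tri",tri(c,c2))
# top metal rect of specimen
w=lambda h,b:b.min(2)>130
c,st,_=blob(t,165,206,188,228,w);c2,st2,_=blob(s,308,268,332,296,w);print("metal",c,c2,plane("top",c,.023),plane("side",c2,.023),tri(c,c2))
# rail white
w=lambda h,b:b.min(2)>185
for x0,x1 in((312,352),(362,402)):
    c,st,m=blob(t,x0,200,x1,224,w);ys,xs=np.nonzero(m)
    print("rail",c,st,plane("top",c,.054)); k=[ (x+x0,ys[xs==x].mean()+200) for x in np.unique(xs)]
    print(np.round(k,2)[::6].tolist())
np.set_printoptions(linewidth=220)
print(t[165:192,346:370].min(2))
print(t[203:221,345:370].min(2))
E
python3 m.py
```

```text
spec top [176.39215686 217.61764706] [  6   6  12  12 102] [0.47740251 0.39027827 0.021     ]
spec side [319.9140625  283.69921875] [  4   7  17  19 256] [0.47679715 0.39141343 0.0115    ] tri (array([0.47702655, 0.39205929, 0.01204895]), np.float64(0.00011906192776316244))
metal [175.76666667 217.56666667] [320.18421053 279.13157895] [0.47761489 0.39174024 0.023     ] [0.47704333 0.39198336 0.023     ] (array([0.47731385, 0.39182435, 0.02289555]), np.float64(0.000606335380095652))
rail [334.15605096 210.98089172] [  5   5  35  13 314] [ 0.49982622 -0.07071904  0.054     ]
[[317.0, 210.5], [323.0, 211.0], [329.0, 211.0], [335.0, 211.0], [341.0, 211.0], [347.0, 211.0]]
rail [380.42857143 211.15306122] [  1   5  35  13 294] [ 0.49994921 -0.20314946  0.054     ]
[[363.0, 213.0], [369.0, 211.0], [375.0, 211.0], [381.0, 211.0], [387.0, 211.0], [393.0, 211.5]]
[[ 45  47  45  45  46  46  44  44  43  41  43  45  49  49  47  47  47  48  51  50  48  46  47  46]
 [ 42  44  47  47  44  42  42  42  44  43  43  45  49  49  48  47  45  43  44  46  45  44  45  47]
 [ 42  46  47  48  45  43  45  45  
[... 3595 characters left out ...]
 190 187 181 173 165 145 106  82  85 101 115 120 114 118 156 192 220 239 242 242]
 [199 202 204 191 178 189 194 192 183 175 168 155 136 120 115 118 119 124 154 187 197 204 216 219 219]
 [118 124 133 132 155 195 213 208 194 188 188 186 183 179 177 176 175 176 192 208 194 159 149 150 151]
 [ 50  57  68  91 144 188 201 195 186 183 184 186 186 186 185 184 183 183 191 196 173 110  71  68  68]
 [ 43  45  47  63 100 130 137 132 129 128 129 129 131 131 129 129 128 130 133 133 113  70  47  48  46]
 [ 54  51  46  47  54  63  65  65  65  64  62  62  64  64  61  62  61  63  65  65  59  50  48  48  50]
 [ 58  54  51  47  46  46  47  53  53  49  48  47  47  47  45  44  44  44  48  49  48  48  49  47  50]]
```

```bash
cat > m2.py <<'E'
from h import *
np.set_printoptions(linewidth=250,suppress=True,precision=4)
t=cv2.imread("pics/top0.png").astype(float);s=cv2.imread("pics/side0.png")
print("ped",plane("top",(359.3,177.4),.085))
g=t.min(2)
def edges(v,th):
    i=np.nonzero((v[:-1]<th)!=(v[1:]<th))[0];return i+(th-v[i])/(v[i+1]-v[i])
P=[]
for u in list(range(322,346,3))+list(range(370,394,3)):
    e=edges(g[198:226,u],140)+198;P.append(plane("top",(u,(e[0]+e[-1])/2),.054))
P=np.array(P);k=np.polyfit(P[:,1],P[:,0],1);print("rail x=k0*y+k1",k,"resid",np.std(P[:,0]-np.polyval(k,P[:,1])))
# ends of white tube
for v in(209,211,213):
    e=edges(g[v,300:415],140)+300;print(v,e,[plane("top",(u,v),.054)[1].round(4) for u in (e[0],e[-1])])
# arm edges
for v in (186,190,194,198):
    e=edges(g[v,340:375],140)+340;print("arm",v,e,plane("top",(e.mean(),v),.054))
# sleeve edges (row 204/205/217)
for v in (205,217):
    e=edges(g[v,340:375],110)+340;print("slv",v,e,plane("top",(e.mean(),v),.061))
c=cv2.resize(s[140:180,240:300],None,fx=12,fy=12,interpolation=cv2.INTER_CUBIC);cv2.imwrite("pics/e.png",c)
c=cv2.resize(t[165:225,325:385].astype(np.uint8),None,fx=10,fy=10,interpolation=cv2.INTER_CUBIC);cv2.imwrite("pics/f.png",c)
E
python3 m2.py
```

```text
ped [ 0.595  -0.1365  0.085 ]
rail x=k0*y+k1 [0.0052 0.5008] resid 9.056414750926809e-05
209 [311.5294 354.0196 363.814  398.6222] [np.float64(-0.0058), np.float64(-0.2552)]
211 [310.7097 353.2791 358.2182 363.3667 364.3654 398.8438 399.122  403.38  ] [np.float64(-0.0035), np.float64(-0.2687)]
213 [315.0652 354.3095 358.8421 362.5909 364.2308 398.6829 399.7647 402.5926] [np.float64(-0.016), np.float64(-0.2664)]
arm 186 [351.3483 361.6341] [ 0.5719 -0.135   0.054 ]
arm 190 [351.3409 361.619 ] [ 0.5604 -0.1349  0.054 ]
arm 194 [351.3444 361.6265] [ 0.5489 -0.1349  0.054 ]
arm 198 [351.3483 361.631 ] [ 0.5374 -0.1348  0.054 ]
slv 205 [348.4231 365.8689] [ 0.5173 -0.1352  0.061 ]
slv 217 [348.3585 366.    ] [ 0.4831 -0.1351  0.061 ]
```

View pics/e.png

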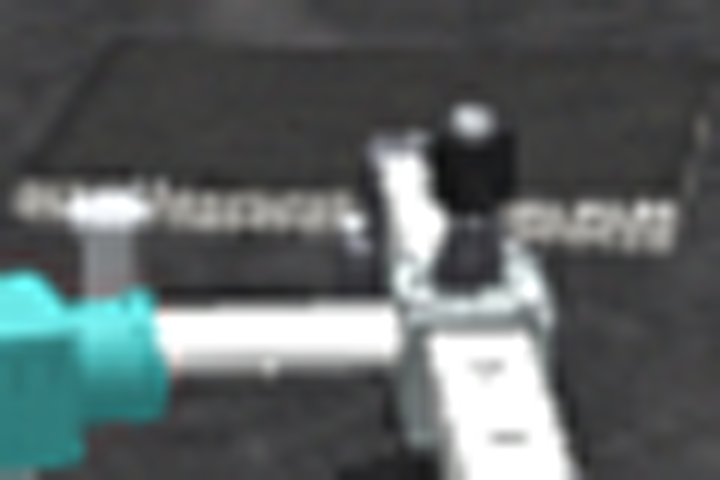

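View pics/f.png

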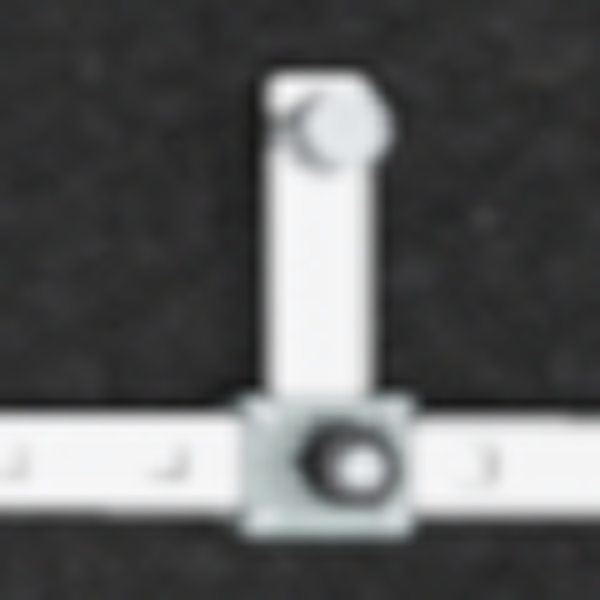

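```bash
python3 - <<'E'
from h import *
np.set_printoptions(suppress=True,precision=4)
print(tri((359.3,177.4),(248.7,156.9)), plane("side",(248.7,156.9),.085))
print("pred side ped/knob",proj("side",(.595,-.136,.085)),proj("side",(.5,-.1355,.094)),proj("side",(.5,-.1355,.105)),"meas knob 279.1,153.3")
kt=((360-0)/10+325,464/10+165);print(plane("top",kt,.105),proj("top",(.5,-.1355,.105)))
print(proj("side",(.595,-.18,.085)))
# lens cube top centre in top view
print("lens",plane("top",((528+.5)/6+289.5,(90+.5)/6+119.5),.115))
for y in(.045,-.045): print(proj("top",(.7,-.1355+y,.115)),proj("top",(.7,-.1355+y,0)))
E
```

```text
(array([ 0.5948, -0.1364,  0.0853]), np.float64(0.0003134932206390222)) [ 0.5946 -0.1372  0.085 ]
pred side ped/knob [248.5879 157.0364] [278.7134 153.3119] [278.7385 149.9781] meas knob 279.1,153.3
[ 0.5    -0.1365  0.105 ] [360.648  211.3901]
[248.1371 152.4335]
lens [ 0.7114 -0.1807  0.115 ]
[344.7149 138.6203] [337.7556 144.1035]
[377.5448 138.6907] [367.7479 144.1736]
```

```bash
cat >> h.py <<'E'
from scipy.spatial.transform import Rotation as Ro
def go(p,jaw=np.pi/2):
    """rows shift (cm) and rotvec from now to TCP p, pointing down, jaws along heading jaw (mod pi)"""
    s=bot.observe();R=Ro.from_euler("xyz",s["tool_rot"])
    best=None
    for j in(jaw,jaw+np.pi):
        y=np.array([np.cos(j),np.sin(j),0]);x=np.array([0,0,-1.]);T=Ro.from_matrix(np.stack([x,y,np.cross(x,y)],1))
        rv=(R.inv()*T).as_rotvec()
        if best is None or np.linalg.norm(rv)<np.linalg.norm(best): best=rv
    sh=R.inv().apply(np.array(p)-s["position"])*100
    print("t",s["clock"],"pos",s["position"].round(4),"w",round(s["grip_width"],4),"F",s["force"].round(1))
    print("axes\n",R.as_matrix().round(3));print("shift cm",sh.round(2),"turn",best.round(4))
E
python3 -c "
from h import *
go((.477,.391,.12))"
```

```text
t 0.1 pos [0.2328 0.5798 0.2528] w 0.0856 F [-0.5  0.7 -0.7]
axes
 [[-0.     0.373  0.928]
 [-0.001  0.928 -0.373]
 [-1.    -0.001  0.   ]]
shift cm [13.29 -8.4  29.7 ] turn [-3.818e-01 -1.000e-04  1.000e-03]
```

Call:
step_arm:
  targets:
    - [[2,-1.2,4.2,-0.055,0,0,1],[4,-2.4,8.4,-0.11,0,0,1],[6,-3.6,12.6,-0.165,0,0,1],[8,-4.8,16.8,-0.22,0,0,1],[10,-6,21,-0.275,0,0,1],[12,-7.2,25.5,-0.33,0,0,1],[13.3,-8.4,29.7,-0.38,0,0.001,1],[13.3,-8.4,29.7,-0.382,0,0.001,1],[13.3,-8.4,29.7,-0.382,0,0.001,1],[13.3,-8.4,29.7,-0.382,0,0.001,1]]
  grip_force: 25

```text
clock: 1.1
position: [0.4762, 0.3919, 0.12]
tool_rot: [2.438, 1.57, 2.439]
force: [-0.7, -0.0, 0.1]
grip_width: 0.0859
```

```bash
python3 -c "
from h import *
go((.477,.391,.026))
for n in('top','side'): cv2.imwrite(f'pics/{n}1.png',cv2.cvtColor(eyes.grab_frame(n),cv2.COLOR_RGB2BGR))
a=cv2.imread('pics/side1.png');cv2.imwrite('pics/s1.png',cv2.resize(a[180:320,260:420],None,fx=4,fy=4))"
```

```text
t 1.1 pos [0.4762 0.3919 0.12  ] w 0.0859 F [-0.7 -0.   0.1]
axes
 [[-0.001 -0.001  1.   ]
 [ 0.     1.     0.001]
 [-1.     0.    -0.001]]
shift cm [ 9.4  -0.09  0.08] turn [ 0.0009 -0.0006 -0.0005]
```

View pics/s1.png

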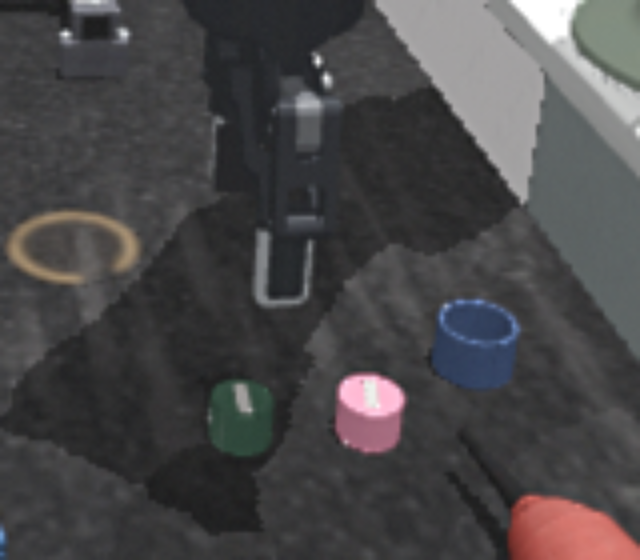

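```bash
python3 -c "
from h import *
for y in(.391-.043,.391+.043):
  for x in(.466,.488): print(proj('side',(x,y,.105)))
print(proj('side',(.476,.391,.0115)))"
```

```text
[323.41099462 230.17828102]
[312.11548089 230.68846539]
[334.41263211 256.34771834]
[321.72370037 256.96365125]
[320.27740408 283.53777629]
```

View pics/top1.png

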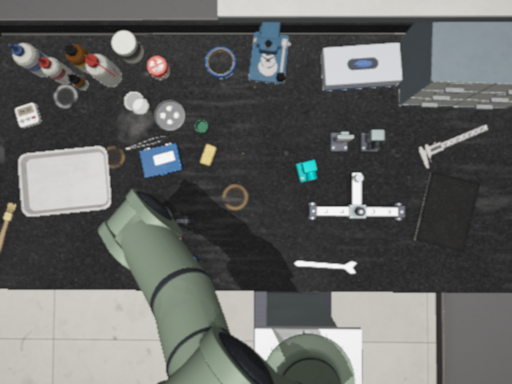

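Call:
step_arm:
  targets:
    - [[3.5,-0.1,0.1,0,0,0,1],[6.5,-0.1,0.1,0,0,0,1],[8.5,-0.1,0.1,0,0,0,1],[9.4,-0.1,0.1,0,0,0,1],[9.4,-0.1,0.1,0,0,0,1]]

```text
clock: 1.7
position: [0.4763, 0.3916, 0.0257]
tool_rot: [-3.083, 1.57, -3.08]
force: [0.1, 0.2, 0.7]
grip_width: 0.0853
```

```bash
python3 -c "
from h import *
go((.477,.391,.026))
for n in('side',): cv2.imwrite(f'pics/{n}2.png',cv2.cvtColor(eyes.grab_frame(n),cv2.COLOR_RGB2BGR))
a=cv2.imread('pics/side2.png');cv2.imwrite('pics/s2.png',cv2.resize(a[200:320,260:400],None,fx=5,fy=5))"
```

```text
t 1.7 pos [0.4763 0.3916 0.0257] w 0.0853 F [0.1 0.2 0.7]
axes
 [[-0.001 -0.003  1.   ]
 [-0.     1.     0.003]
 [-1.    -0.    -0.001]]
shift cm [-0.03 -0.06  0.07] turn [ 0.0029 -0.001   0.0001]
```

View pics/s2.png

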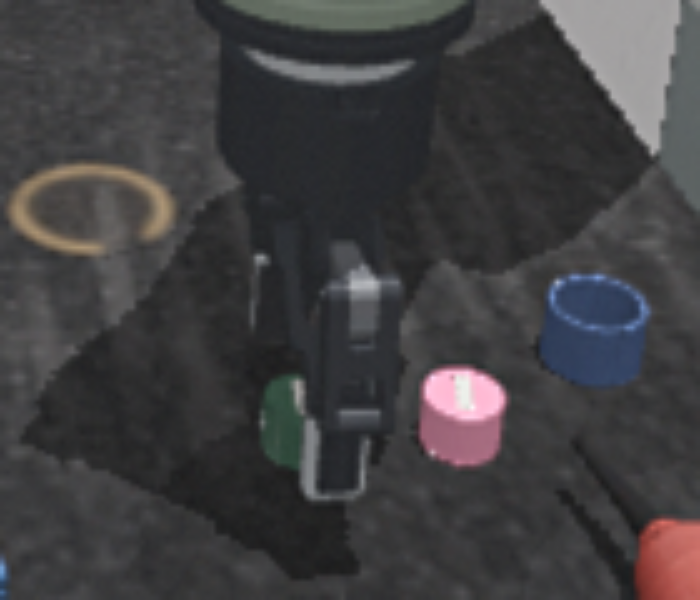

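```bash
python3 -c "
from h import *
for y in(.434,.448):
  for x in(.465,.476,.487): print(y,x,proj('side',(x,y,.017)))"
```

```text
0.434 0.465 [331.43294345 296.30070115]
0.434 0.476 [325.45356293 296.62105138]
0.434 0.487 [319.46513166 296.94188651]
0.448 0.465 [333.31117859 301.68658202]
0.448 0.476 [327.21644957 302.0173424 ]
0.448 0.487 [321.11231486 302.34861323]
```

Call:
step_arm:
  targets:
    - [[0,0,0.1,0,0,0,0.6],[0,0,0.1,0,0,0,0.4],[0,0,0.1,0,0,0,0.2],[0,0,0.1,0,0,0,0.2],[0,0,0.1,0,0,0,0.2],[0,0,0.1,0,0,0,0.2],[0,0,0.1,0,0,0,0.2],[0,0,0.1,0,0,0,0.2]]
  grip_force: 25

```text
clock: 2.55
position: [0.478, 0.392, 0.0273]
tool_rot: [1.226, 1.57, 1.229]
force: [-0.4, -1.1, 7.3]
grip_width: 0.029
```

```bash
python3 -c "
from h import *
go((.595,-.136,.125))
for n in('side',): cv2.imwrite(f'pics/{n}3.png',cv2.cvtColor(eyes.grab_frame(n),cv2.COLOR_RGB2BGR))
a=cv2.imread('pics/side3.png');cv2.imwrite('pics/s3.png',cv2.resize(a[240:320,280:380],None,fx=7,fy=7))"
```

```text
t 2.55 pos [0.478  0.392  0.0273] w 0.029 F [-0.4 -1.1  7.3]
axes
 [[ 0.    -0.002  1.   ]
 [ 0.001  1.     0.002]
 [-1.     0.001  0.   ]]
shift cm [ -9.83 -52.81  11.57] turn [ 0.0025  0.0004 -0.0012]
```

View pics/s3.png

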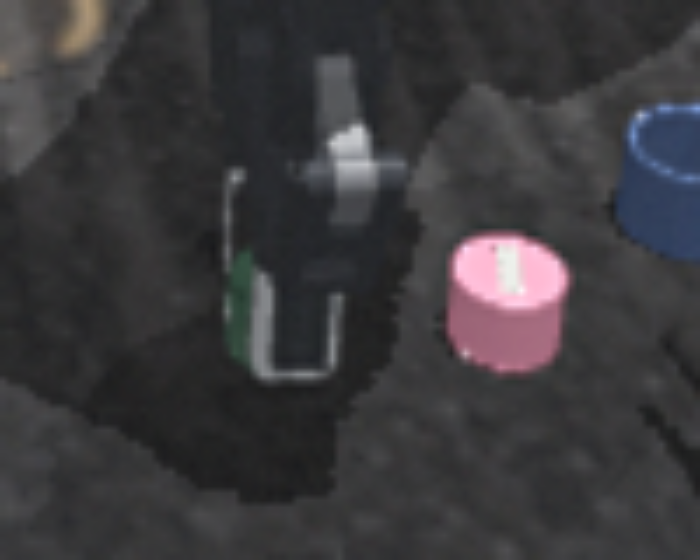

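Call:
step_arm:
  targets:
    - [[-3,0,0,0,0,0,0.2],[-7,0,0,0,0,0,0.2],[-12,-1,0,0,0,0,0.2],[-13,-5,1,0,0,0,0.2],[-13,-10,2,0,0,0,0.2],[-13,-15,3,0,0,0,0.2],[-13,-20,4,0,0,0,0.2],[-13,-25,5,0,0,0,0.2],[-13,-30,6,0,0,0,0.2],[-13,-35,7,0,0,0,0.2]]

```text
clock: 3.6
position: [0.5478, 0.0458, 0.1572]
tool_rot: [0.956, 1.569, 0.959]
force: [0.5, 1.8, -0.3]
grip_width: 0.029
```

```bash
python3 -c "
from h import *
go((.5955,-.136,.14))"
```

```text
t 3.6 pos [0.5478 0.0458 0.1572] w 0.029 F [ 0.5  1.8 -0.3]
axes
 [[ 0.001 -0.003  1.   ]
 [ 0.001  1.     0.003]
 [-1.     0.001  0.001]]
shift cm [  1.7  -18.19   4.73] turn [ 0.0025  0.0009 -0.0012]
```

Call:
step_arm:
  targets:
    - [[0,-4,1,0,0,0,0.2],[0,-8,2,0,0,0,0.2],[0.5,-12,3,0,0,0,0.2],[1,-15.5,4,0,0,0,0.2],[1.7,-17.5,4.5,0,0,0,0.2],[1.7,-18.2,4.75,0.0025,0,0,0.2],[1.7,-18.2,4.75,0.0025,0,0,0.2],[1.7,-18.2,4.75,0.0025,0,0,0.2]]

```text
clock: 4.4
position: [0.5958, -0.1347, 0.1403]
tool_rot: [1.03, 1.569, 1.031]
force: [0.1, 0.2, 0.3]
grip_width: 0.0292
```

```bash
python3 -c "
from h import *
go((.5955,-.136,.14))
for n in('side','top'): cv2.imwrite(f'pics/{n}4.png',cv2.cvtColor(eyes.grab_frame(n),cv2.COLOR_RGB2BGR))
a=cv2.imread('pics/side4.png');cv2.imwrite('pics/s4.png',cv2.resize(a[110:190,210:310],None,fx=7.5,fy=7.5,interpolation=cv2.INTER_CUBIC))"
```

```text
t 4.4 pos [ 0.5958 -0.1347  0.1403] w 0.0292 F [0.1 0.2 0.3]
axes
 [[ 0.001 -0.001  1.   ]
 [ 0.002  1.     0.001]
 [-1.     0.002  0.001]]
shift cm [ 0.03 -0.13 -0.03] turn [ 0.0012  0.0011 -0.0019]
```

View pics/s4.png

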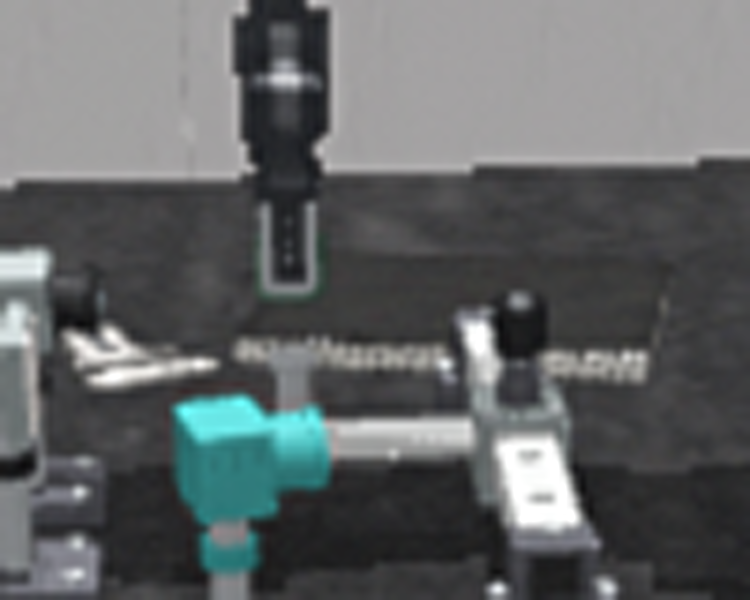

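View pics/top4.png

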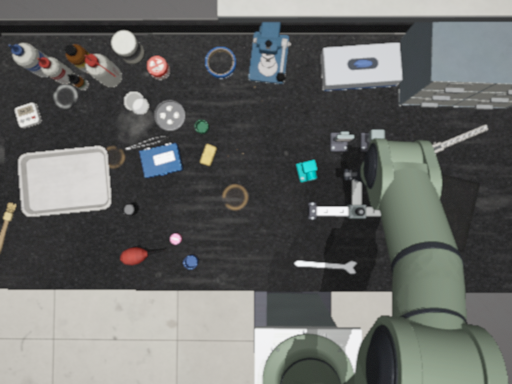

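Call:
step_arm:
  targets:
    - [[1,-0.13,-0.1,0.001,0,0,0.2],[2,-0.13,-0.1,0.001,0,0,0.2],[2.4,-0.13,-0.1,0.001,0,0,0.2],[2.5,-0.13,-0.1,0.001,0,0,0.2],[2.5,-0.13,-0.1,0.001,0,0,0.2]]

```text
clock: 5.0
position: [0.5948, -0.1358, 0.1152]
tool_rot: [1.1, 1.569, 1.101]
force: [-0.6, -1.1, -0.1]
grip_width: 0.0289
```

```bash
python3 -c "
from h import *
go((.595,-.136,.1123))
for n in('side',): cv2.imwrite(f'pics/{n}5.png',cv2.cvtColor(eyes.grab_frame(n),cv2.COLOR_RGB2BGR))
a=cv2.imread('pics/side5.png');cv2.imwrite('pics/s5.png',cv2.resize(a[130:180,220:290],None,fx=11,fy=11,interpolation=cv2.INTER_CUBIC))"
```

```text
t 5.0 pos [ 0.5948 -0.1358  0.1152] w 0.0289 F [-0.6 -1.1 -0.1]
axes
 [[ 0.001 -0.001  1.   ]
 [ 0.002  1.     0.001]
 [-1.     0.002  0.001]]
shift cm [ 0.29 -0.02  0.02] turn [ 0.001   0.0009 -0.0018]
```

View pics/s5.png

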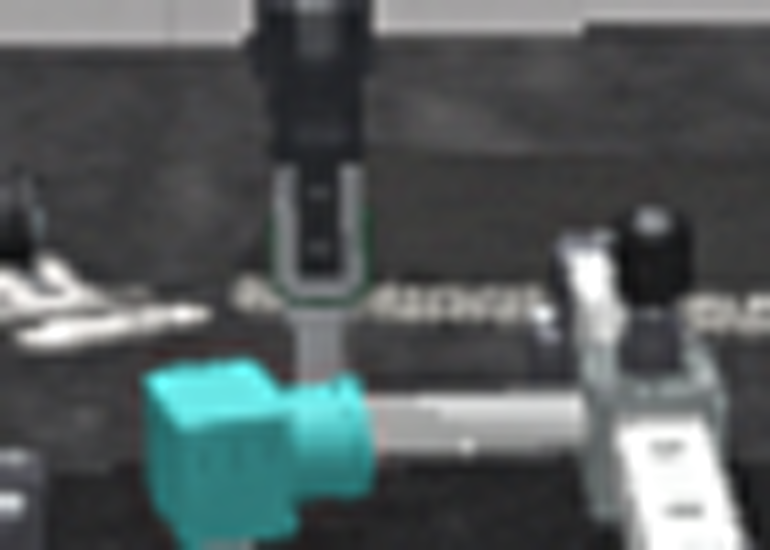

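Call:
step_arm:
  targets:
    - [[0.15,0,0,0,0,0,0.2],[0.25,0,0,0,0,0,0.2],[0.28,0,0,0,0,0,0.2],[0.28,0,0,0,0,0,0.2]]

```text
clock: 5.45
position: [0.5949, -0.1358, 0.1126]
tool_rot: [0.926, 1.569, 0.927]
force: [-0.4, 0.6, -0.0]
grip_width: 0.0291
```

Call:
step_arm:
  targets:
    - [[0.05,0,0,0,0,0,0.2],[0.1,0,0,0,0,0,0.2],[0.1,0,0,0,0,0,0.2]]

```text
clock: 5.75
position: [0.5951, -0.1359, 0.1122]
tool_rot: [0.716, 1.568, 0.716]
force: [-2.6, -0.3, 8.7]
grip_width: 0.0288
```

Call:
step_arm:
  targets:
    - [[0.01,0,0,0,0,0,0.2],[0.01,0,0,0,0,0,0.36],[0.01,0,0,0,0,0,0.42],[0.01,0,0,0,0,0,0.5],[0.01,0,0,0,0,0,0.6],[0.01,0,0,0,0,0,0.7],[0.01,0,0,0,0,0,0.7]]

```text
clock: 6.45
position: [0.5951, -0.1359, 0.1121]
tool_rot: [0.73, 1.568, 0.731]
force: [0.2, -0.9, 0.0]
grip_width: 0.0599
```

```bash
python3 -c "
from h import *
go((.595,-.136,.25))
for n in('side',): cv2.imwrite(f'pics/{n}6.png',cv2.cvtColor(eyes.grab_frame(n),cv2.COLOR_RGB2BGR))
a=cv2.imread('pics/side6.png');cv2.imwrite('pics/s6.png',cv2.resize(a[130:180,220:290],None,fx=11,fy=11,interpolation=cv2.INTER_CUBIC))"
```

```text
t 6.45 pos [ 0.5951 -0.1359  0.1121] w 0.0599 F [ 0.2 -0.9  0. ]
axes
 [[ 0.002 -0.001  1.   ]
 [ 0.002  1.     0.001]
 [-1.     0.002  0.002]]
shift cm [-1.379e+01  1.000e-02  1.000e-02] turn [ 0.0007  0.0018 -0.0016]
```

View pics/s6.png

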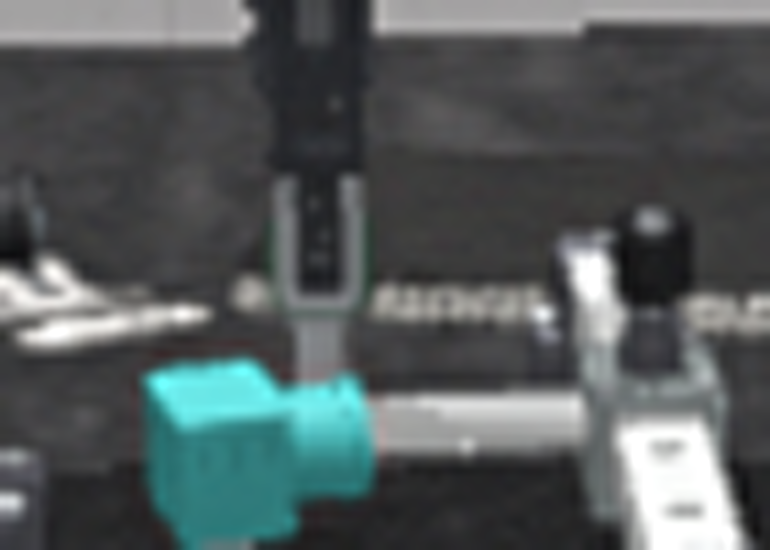

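Released and standing. Rise straight up, then move back over the knob side.

Call:
step_arm:
  targets:
    - [[-1.5,0,0,0,0,0,0.7],[-4,0,0,0,0,0,0.7],[-7,0,0,0,0,0,0.7],[-10,0,-0.5,0,0,0,0.7],[-10,0,-4,0,0,0,0.7],[-10,0,-7,0,0,0,0.7],[-10,0,-9.5,0,0,0,0.7],[-10,0,-9.5,0,0,0,0.7],[-10,0,-9.5,0,0,0,0.7]]

```text
clock: 7.4
position: [0.5003, -0.1362, 0.2132]
tool_rot: [0.345, 1.567, 0.345]
force: [1.0, 0.3, 0.1]
grip_width: 0.0596
```

```bash
python3 -c "
from h import *
go((.5,-.136,.098))
for n in('side','top'): cv2.imwrite(f'pics/{n}7.png',cv2.cvtColor(eyes.grab_frame(n),cv2.COLOR_RGB2BGR))
a=cv2.imread('pics/side7.png');b=cv2.imread('pics/top7.png');cv2.imwrite('pics/s7.png',np.vstack([cv2.resize(a[130:170,220:310],None,fx=8,fy=8,interpolation=cv2.INTER_CUBIC),cv2.resize(b[150:180,325:415],None,fx=8,fy=8,interpolation=cv2.INTER_CUBIC)]))"
```

```text
t 7.4 pos [ 0.5003 -0.1362  0.2132] w 0.0596 F [1.  0.3 0.1]
axes
 [[ 0.003 -0.     1.   ]
 [ 0.001  1.     0.   ]
 [-1.     0.001  0.003]]
shift cm [ 1.152e+01  1.000e-02 -7.000e-02] turn [ 0.0004  0.0034 -0.0012]
```

View pics/s7.png

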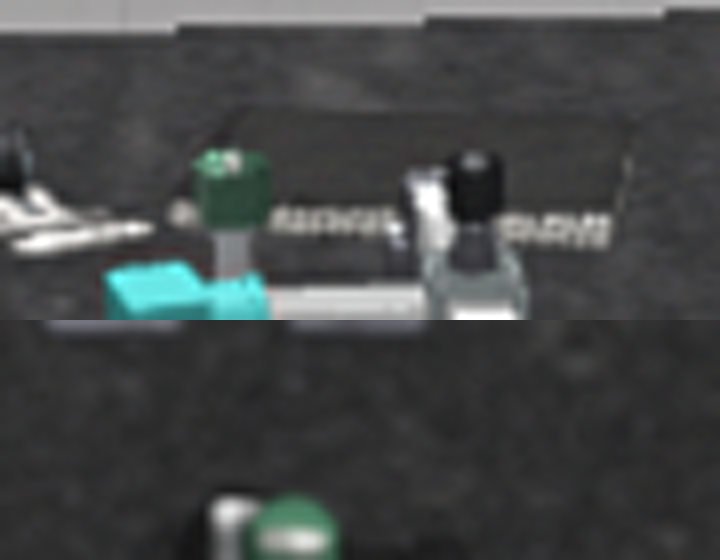

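```bash
python3 -c "
from h import *
print(proj('top',(.595,-.136,.108)),plane('top',(361.9,177.6),.108))"
```

```text
[360.91535239 176.91514421] [ 0.59311812 -0.13869752  0.108     ]
```

Call:
step_arm:
  targets:
    - [[4,0,-0.05,0,0.003,0,0.7],[8,0,-0.05,0,0.003,0,0.7],[10.5,0,-0.05,0,0.003,0,0.7],[11.5,0,-0.05,0,0.003,0,0.7],[11.5,0,-0.05,0,0.003,0,0.7]]

```text
clock: 8.0
position: [0.5006, -0.1356, 0.0967]
tool_rot: [2.33, 1.568, 2.332]
force: [-0.4, -0.7, 1.0]
grip_width: 0.0598
```

```bash
python3 -c "
from h import *
go((.5,-.136,.097))
for n in('side',): cv2.imwrite(f'pics/{n}8.png',cv2.cvtColor(eyes.grab_frame(n),cv2.COLOR_RGB2BGR))
a=cv2.imread('pics/side8.png');cv2.imwrite('pics/s8.png',np.vstack([cv2.resize(a[120:180,220:310],None,fx=8,fy=8,interpolation=cv2.INTER_CUBIC)]))"
```

```text
t 8.0 pos [ 0.5006 -0.1356  0.0967] w 0.0598 F [-0.4 -0.7  1. ]
axes
 [[-0.002 -0.001  1.   ]
 [ 0.002  1.     0.001]
 [-1.     0.002 -0.002]]
shift cm [-0.03 -0.04 -0.06] turn [ 0.0012 -0.0018 -0.0019]
```

View pics/s8.png

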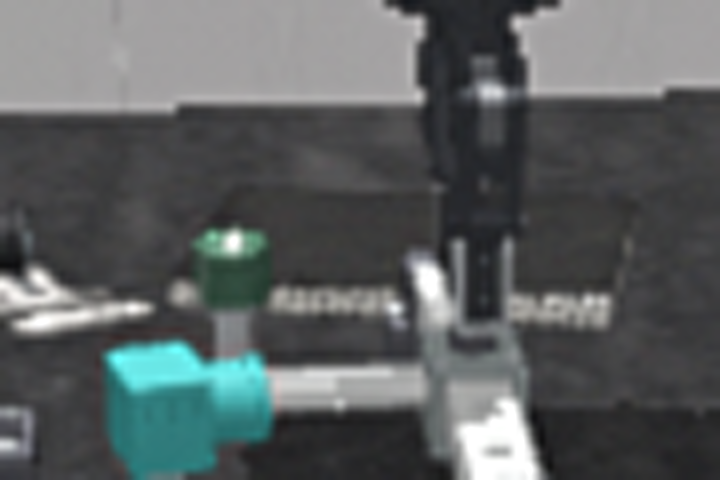

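Call:
step_arm:
  targets:
    - [[0,0,-0.05,0,0,0,0.5],[0,0,-0.05,0,0,0,0.4],[0,0,-0.05,0,0,0,0.3],[0,0,-0.05,0,0,0,0.15],[0,0,-0.05,0,0,0,0.15],[0,0,-0.05,0,0,0,0.15],[0,0,-0.05,0,0,0,0.15],[0,0,-0.05,0,0,0,0.15]]
  grip_force: 40

```text
clock: 8.85
position: [0.5011, -0.1359, 0.0987]
tool_rot: [0.831, 1.569, 0.832]
force: [-0.8, 0.7, 10.6]
grip_width: 0.0227
```

```bash
python3 -c "
from h import *
go((.5,-.136,.107))"
```

```text
t 8.85 pos [ 0.5011 -0.1359  0.0987] w 0.0227 F [-0.8  0.7 10.6]
axes
 [[ 0.001 -0.001  1.   ]
 [ 0.001  1.     0.001]
 [-1.     0.001  0.001]]
shift cm [-0.83 -0.01 -0.11] turn [ 0.001   0.0012 -0.0013]
```

Call:
step_arm:
  targets:
    - [[-0.3,0,0,0,0,0,0.15],[-0.6,0,0,0,0,0,0.15],[-0.9,0,0,0,0,0,0.15],[-1.15,0,0,0,0,0,0.15],[-1.2,0,0,0,0,0,0.15],[-1.2,0,0,0,0,0,0.15]]

```text
clock: 9.45
position: [0.501, -0.1359, 0.1107]
tool_rot: [0.864, 1.569, 0.865]
force: [0.2, -0.0, -6.0]
grip_width: 0.0227
```

```bash
python3 -c "
from h import *
go((.5011,-.181,.1115))
for n in('side',): cv2.imwrite(f'pics/{n}9.png',cv2.cvtColor(eyes.grab_frame(n),cv2.COLOR_RGB2BGR))
a=cv2.imread('pics/side9.png');cv2.imwrite('pics/s9.png',np.vstack([cv2.resize(a[120:180,220:310],None,fx=8,fy=8,interpolation=cv2.INTER_CUBIC)]))"
```

```text
t 9.45 pos [ 0.501  -0.1359  0.1107] w 0.0227 F [ 0.2 -0.  -6. ]
axes
 [[ 0.001 -0.001  1.   ]
 [ 0.001  1.     0.001]
 [-1.     0.001  0.001]]
shift cm [-0.09 -4.51  0.  ] turn [ 0.001   0.0011 -0.0013]
```

View pics/s9.png

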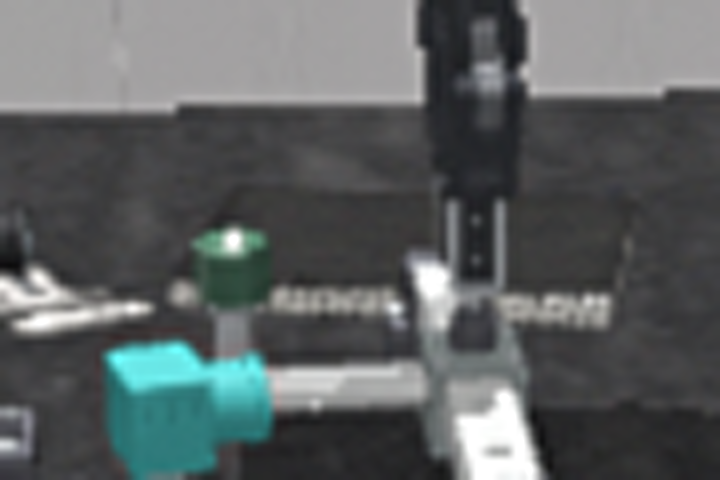

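Call:
step_arm:
  targets:
    - [[-0.02,-0.05,0,0,0,0,0.15],[-0.02,-0.15,0,0,0,0,0.15],[-0.02,-0.3,0,0,0,0,0.15],[-0.02,-0.5,0,0,0,0,0.15],[-0.02,-0.7,0,0,0,0,0.15],[-0.02,-0.9,0,0,0,0,0.15],[-0.02,-1.1,0,0,0,0,0.15],[-0.02,-1.25,0,0,0,0,0.15],[-0.02,-1.35,0,0,0,0,0.15],[-0.02,-1.4,0,0,0,0,0.15]]

```text
clock: 10.5
position: [0.501, -0.15, 0.1108]
tool_rot: [0.919, 1.569, 0.92]
force: [0.3, 1.7, -6.2]
grip_width: 0.0223
```

```bash
python3 -c "
from h import *
go((.5008,-.181,.1107))
for n in('side',): cv2.imwrite(f'pics/{n}10.png',cv2.cvtColor(eyes.grab_frame(n),cv2.COLOR_RGB2BGR))
a=cv2.imread('pics/side10.png');cv2.imwrite('pics/s10.png',np.vstack([cv2.resize(a[120:180,220:310],None,fx=8,fy=8,interpolation=cv2.INTER_CUBIC)]))"
```

```text
t 10.5 pos [ 0.501  -0.15    0.1108] w 0.0223 F [ 0.3  1.7 -6.2]
axes
 [[ 0.001 -0.001  1.   ]
 [ 0.001  1.     0.001]
 [-1.     0.001  0.001]]
shift cm [ 0.01 -3.1  -0.02] turn [ 0.0009  0.001  -0.0013]
```

View pics/s10.png

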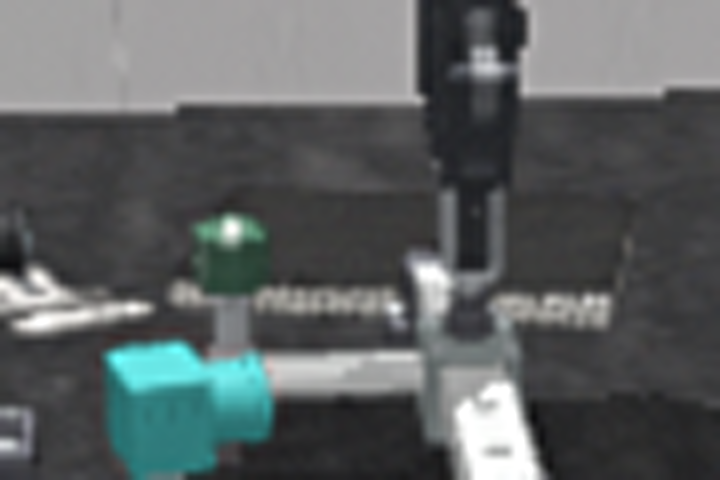

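Section slides with the specimen riding along. Continue.

Call:
step_arm:
  targets:
    - [[0,-0.05,0,0,0,0,0.15],[0,-0.2,0,0,0,0,0.15],[0,-0.4,0,0,0,0,0.15],[0,-0.65,0,0,0,0,0.15],[0,-0.9,0,0,0,0,0.15],[0,-1.15,0,0,0,0,0.15],[0,-1.4,0,0,0,0,0.15],[0,-1.6,0,0,0,0,0.15],[0,-1.75,0,0,0,0,0.15],[0,-1.8,0,0,0,0,0.15]]

```text
clock: 11.55
position: [0.501, -0.1682, 0.1108]
tool_rot: [0.917, 1.569, 0.918]
force: [-1.1, 1.3, -6.7]
grip_width: 0.0228
```

Call:
step_arm:
  targets:
    - [[0,-0.05,0,0,0,0,0.15],[0,-0.15,0,0,0,0,0.15],[0,-0.3,0,0,0,0,0.15],[0,-0.5,0,0,0,0,0.15],[0,-0.7,0,0,0,0,0.15],[0,-0.9,0,0,0,0,0.15],[0,-1.1,0,0,0,0,0.15],[0,-1.2,0,0,0,0,0.15],[0,-1.28,0,0,0,0,0.15],[0,-1.28,0,0,0,0,0.15]]

```text
clock: 12.55
position: [0.501, -0.1812, 0.1107]
tool_rot: [0.891, 1.569, 0.892]
force: [-0.6, -0.6, -6.8]
grip_width: 0.0226
```

```bash
python3 -c "
from h import *
go((.5008,-.181,.1107))"
```

```text
t 12.55 pos [ 0.501  -0.1812  0.1107] w 0.0226 F [-0.6 -0.6 -6.8]
axes
 [[ 0.001 -0.001  1.   ]
 [ 0.001  1.     0.001]
 [-1.     0.001  0.001]]
shift cm [ 0.    0.02 -0.02] turn [ 0.0006  0.0009 -0.0011]
```

Call:
step_arm:
  targets:
    - [[0.15,0.02,0,0,0,0,0.15],[0.3,0.02,0,0,0,0,0.15],[0.45,0.02,0,0,0,0,0.15],[0.6,0.02,0,0,0,0,0.15],[0.6,0.02,0,0,0,0,0.15]]

```text
clock: 13.05
position: [0.5009, -0.1811, 0.1045]
tool_rot: [0.918, 1.569, 0.919]
force: [-1.0, -1.2, -6.2]
grip_width: 0.0222
```

Call:
step_arm:
  targets:
    - [[0.15,0,0,0,0,0,0.15],[0.3,0,0,0,0,0,0.15],[0.45,0,0,0,0,0,0.15],[0.58,0,0,0,0,0,0.15],[0.62,0,0,0,0,0,0.15],[0.62,0,0,0,0,0,0.15],[0.62,0,0,0,0,0,0.15]]

```text
clock: 13.75
position: [0.5011, -0.1811, 0.0987]
tool_rot: [0.687, 1.569, 0.688]
force: [-3.3, -0.1, 6.3]
grip_width: 0.0229
```

```bash
python3 -c "
from h import *
go((.5008,-.181,.0987))
for n in('side','top'): cv2.imwrite(f'pics/{n}11.png',cv2.cvtColor(eyes.grab_frame(n),cv2.COLOR_RGB2BGR))
a=cv2.imread('pics/side11.png');b=cv2.imread('pics/top11.png');cv2.imwrite('pics/s11.png',np.vstack([cv2.resize(c,None,fx=6,fy=6,interpolation=cv2.INTER_CUBIC) for c in (a[120:170,220:320],b[125:175,310:410])]))"
```

```text
t 13.75 pos [ 0.5011 -0.1811  0.0987] w 0.0229 F [-3.3 -0.1  6.3]
axes
 [[ 0.001 -0.001  1.   ]
 [ 0.001  1.     0.001]
 [-1.     0.001  0.001]]
shift cm [ 0.    0.01 -0.03] turn [ 0.0005  0.0011 -0.0009]
```

View pics/s11.png

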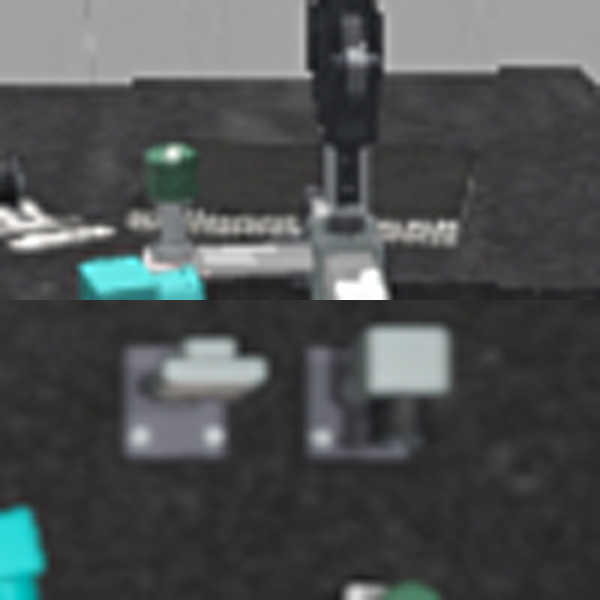

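Call:
step_arm:
  targets:
    - [[0.04,0,0,0,0,0,0.15],[0.04,0,0,0,0,0,0.15],[0.04,0,0,0,0,0,0.15],[0.04,0,0,0,0,0,0.15],[0.04,0,0,0,0,0,0.15]]

```text
clock: 14.35
position: [0.501, -0.1811, 0.0987]
tool_rot: [0.584, 1.569, 0.584]
force: [-4.3, 1.1, 6.3]
grip_width: 0.0227
```

```bash
python3 -c "
from h import *
go((.5008,-.181,.0987)); print(abs(bot.observe()['qd']).max()); print(bot.job_done())"
```

```text
t 14.35 pos [ 0.501  -0.1811  0.0987] w 0.0227 F [-4.3  1.1  6.3]
axes
 [[ 0.001 -0.     1.   ]
 [ 0.001  1.     0.   ]
 [-1.     0.001  0.001]]
shift cm [ 0.    0.01 -0.02] turn [ 0.0005  0.0012 -0.0008]
0.0011043112689764485
the job is handed in; nothing more can be done
None
```

I put the green mount, the one with the metal section in its top, on the pedestal and let go of it. I then lifted the knob 12 mm, slid the section 45 mm towards −y to the lens post's hole, and lowered the pin. I handed the job in at 14.35 s, still gripping the knob.

**Pin:** the knob is back at exactly the height I gripped it at in the middle hole (TCP z 0.0987 m). It pushes back with about 6 N upward, so it is seated, and the arm was at rest.

**Specimen and lens:** in the last side picture the specimen stands upright on the pedestal. The last top picture shows it in line with the lens barrel.

**Least certain check:** one top-view measurement after I let go put the specimen about 2–3 mm off the pedestal's centre (allowed 8 mm). The side view showed it centred along x.

I never reached for the clay block, slide box, pink look-alike or turquoise post. I saw them unmoved in the full pictures, but did not measure them again at the end.

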